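Heft three lidded pitchers and set them out by weight

TASK

The three lidded steel pitchers look alike, but one holds a big steel chilling block, one a small block and one is as good as empty: tell them apart by feeling their weight. Stand the heaviest in the middle of the terracotta dish and the lightest in the middle of the round cork mat, and leave the middle-weight one where it stood at the start (put it back there if you moved it). Keep them upright, set them down gently, and do not disturb the dish, the glass juicer, the spoon or the cup.

Things in the scene. Friction and masses are not known exactly. Their poses are not given: they have to be found in the camera images.
- pitcher_a: small lidded steel pitcher, one of three alike: body 68 mm across; lid 72 mm across, fixed on, its top 105 mm above the underside; amid it a round upright black knob 24 mm across, from 104 to 136 mm above the underside, to lift by. Bar handle reaches 68 mm out on its own -x side, small spout on +x. Origin: centre of underside; z up
- pitcher_b: looks just like pitcher_a. With contents the heaviest of the three weighs 0.63 to 0.77 kg, the middle one 0.40 to 0.50 kg, the lightest 0.24 to 0.30 kg; which letter has which weight changes from start to start. Origin: centre of underside; z up
- pitcher_c: looks just like pitcher_a. What is inside each pitcher is loose, out of sight and within 4 mm of its axis. Origin: centre of underside; z up
- dish: low round terracotta dish, loose, 112 mm across the rim, 18 mm high, flat inner floor about 88 mm across and 7 mm above the underside. Origin: centre of the underside; z up
- mat: round flat cork mat, fixed, 104 mm across, 6 mm thick. Origin: centre of the underside; z up
- board: teak board, fixed, 460 x 1160 mm, 18 mm thick; its top, on which everything stands, is 18 mm above the robot's base plane. Origin: centre of the underside
- juicer: bystander: clear glass juicer bowl, 110 mm across, 45 mm high, with a ribbed cone 53 mm high in the middle and a small lug on its +x side. Origin: centre of the underside
- spoon: bystander: flat slotted steel spoon, 240 mm long along its x, handle to -x, 54 mm wide, 4 mm thick. Origin: on its underside, 15 mm towards the bowl from mid-length
- cup: bystander: white ceramic cup without handle, 72 mm across, 60 mm high, mouth up. Origin: centre of the underside
There are look-alikes about, which are no part of the job. What is shaped like the pitcher_b but pink or red is not meant.

How it is judged:
By the outcome, as a careful person would: the job done as asked, in the order asked, and still so for the second after the job is handed in, with the robot touching nothing.
It also fails if it takes over 69 s, if anything falls off the work surface, if the arm or the gripper's body presses on something with over 40 N, if the wrist force passes 120 N, or if a joint passes its speed limit or range.

ROBOT

A 7-joint arm with a two-finger parallel gripper is mounted at the origin on the work surface. World frame = base frame: x ahead of the robot, y to its left, z up, the work surface at z = 0. Lengths are in m, angles in rad, forces in N, time in s.
With the tool pointing down it reaches from about 0.425 to 0.875 m from the base axis. Payload 8.4 kg.
Tool frame: the origin (TCP) lies on the centre line of the jaws, within the pads' length; the fingertips stand 25 mm ahead of it and the grasp point (between the pads) lies 6 mm ahead of it; x points along the fingers, z is the direction in which the jaws open and shut, and the axes are right-handed (so a half turn about x gives the same grasp; the last joint's range is limited). The gripper opens to 87 mm and grips with 3 to 60 N. Pads are 19 mm wide; open, the fingers measure 117 mm over their backs; the gripper's body (75 mm by 190 mm) begins 51 mm behind the grasp point.
Start: joints at [1.061, 0.333, 0.04, 1.465, -0.013, 1.343, -0.059], TCP at [0.26, -0.596, 0.248] pointing down, gripper open.
Joint ranges: [-2.58, 2.58], [-0.38, 2.09], [-1.3, 1.39], [0.25, 2.4], [-1.5, 4.64], [0.08, 2.09], [-2.65, 2.65]. Speed limits (rad/s): [2.22, 2.22, 2.79, 2.79, 3.14, 3.14, 3.14].

INTERFACE

Orientations are given as a unit quaternion [x, y, z, w].
In Python, from plant import bot, eyes, job gives the robot as it stands.
- The arm moves only by the tool arm_command, never from a script. Its argument "steps" is a list of rows, each a list of 5 numbers: the shift along the tool's x, y, z each as a share of 0.03 m, from -1 to 1, then the turn about the tool's x as a share of 4 degrees, from -1 to 1, then the closure, from -1 (fully open) to 1 (shut). A call has 1 to 5 rows; each row shifts and turns the commanded pose from where the row before left it, along the tool's axes as they then stand; what a row does not reach is not made up. A row lasts 1/12 s, in which the tool goes at most 41.7 mm and 7.16 degrees, less where a joint would pass 70% of its speed; a pose out of reach is approached as far as the arm can. A call with a number of a shift or a turn outside -1 to 1 is refused whole. A call with a gripper value outside its range is refused whole. The fingers move at their own pace and stop on an object; "force" is the grip in N (left out, the last holds). Time passes only in rows, so rows that do not move let the fingers close. It gives the time, the measured TCP pose, the force and the opening at its end, in the units of the state.
- bot.sense(): the state, without advancing time (a new reading comes with each control period).
- eyes.get_image(name): name is "scene" or "top" or "wrist"; returns the picture (400x640x3 uint8, red, green, blue); there is no depth.
- eyes.camera_model(name): a dict with "mtx" (3x3 intrinsics, pixels), "k1" (the pictures are not rectified: a ray, as slopes to the right and down, at radius r is drawn at 1 + k1 r^2 times it, then the intrinsics apply), "R" (3x3) and "t" (3): a world point X has camera coordinates R X + t; the wrist camera has in their place "T_tool_cam" (4x4, takes a point from camera to tool coordinates, whose origin is the TCP and whose axes are the tool frame's). Camera axes: x right, y down, z forward; pixel columns grow to the right and rows downward; lengths in m; the calibration is good to about 2 mm. A picture is of the moment at which its call begins: read the wrist's pose just before it. camera_model takes no time and is no camera call.
- job.job_done(): hands the job in, once; it reports no verdict.
Trained networks look in the newest picture that a camera, given by its name, has taken for a name from the list of things; names that differ only in an ending like _2 or _b are one class to them, and where a whole thing is asked for, a point or a joint stands for the part that bears it (a point fixed in the world has none). Each returns a list of dicts, best first, with "p" (0 to 1); they miss things now and then, are a little off and sometimes report something else, mostly with a low value. They report only what shows in the picture. A call takes as long as a camera call. They do not tell look-alikes from the thing itself.
- eyes.find_in(label, camera): "at" ([x, y, z] in m, in world coordinates, good to about 4 mm: the middle of the surface that is visible of it).
- eyes.regions_of(label, camera): "pixels" (400x640 bool, what is visible of it).
The state is a dict: "time": time; "joints": joint angles; "qvel": joint speeds; "effort": joint torques, N m; "eef_pos": TCP position; "orientation": TCP orientation; "contact_force": force on the tool from outside, world axes, zero at the start; "moment": the same for the moment, N m; "finger_gap": finger opening in m.
Only numpy, scipy, OpenCV 4.12 (cv2) and the standard library are available. Lean on these libraries where they do the work, as an engineer would, in place of code of your own. Each camera call takes 0.05 s, during which the arm holds its last target.

## Working session

There is one attempt and no reset: what is moved stays moved. The work goes in short steps, Python scripts to look and compute and a tool call to move; the robot and the scene stay as the last step left them, time stands still between calls to the robot, and variables do not carry over. Pictures are saved under pics/ and viewed, and the job is handed in when it is done.

Besides the shell and the picture viewer there is one more tool, called after "Call:" as name(argument=value, ...), one argument or row to a line, values as JSON. arm_command: Moves the arm, as the interface text tells. Its arguments: {"type":"object","properties":{"steps":{"type":"array","items":{"type":"array","items":{"type":"number","minimum":-1,"maximum":1}}},"force":{"type":"number"}},"required":["steps"]}

```bash
mkdir -p pics; ls
cat > h.py <<'E'
import numpy as np, cv2
from plant import bot, eyes, job
def save(n,im): cv2.imwrite('pics/'+n+'.png',im[:,:,::-1])
E
python3 - <<'E'
from h import *
np.set_printoptions(precision=4,suppress=True)
print(bot.sense())
for c in ['scene','top']:
    save(c+'0',eyes.get_image(c))
for c in ['scene','top','wrist']: print(c,eyes.camera_model(c))
for l in ['pitcher_a','dish','mat','juicer','spoon','cup']:
  for c in ['top','scene']:
    for d in eyes.find_in(l,c): print(l,c,d)
print(bot.sense()['time'])
E
```

```text
pics
{'time': 0.0, 'joints': array([ 1.0608,  0.3339,  0.0399,  1.4663, -0.0134,  1.3433, -0.0585]), 'qvel': array([ 0.0003,  0.0008, -0.0002,  0.0012, -0.0004,  0.0018, -0.0014]), 'effort': array([ -0.0005, -65.6374,   1.3342, -40.3794,  -0.0598,   0.0448,
         0.0002]), 'eef_pos': array([ 0.2594, -0.5955,  0.2467]), 'orientation': array([ 0.3878,  0.592 , -0.3872,  0.591 ]), 'contact_force': array([ 0.1944, -0.5738,  0.0042]), 'moment': array([ 0.0249, -0.0048,  0.0048]), 'finger_gap': 0.08707230849815571}
scene {'mtx': array([[435.5026,   0.    , 318.7585],
       [  0.    , 435.5026, 196.5632],
       [  0.    ,   0.    ,   1.    ]]), 'k1': -0.09851999178244467, 'R': array([[ 0.1512,  0.9885,  0.0007],
       [ 0.7985, -0.1218, -0.5896],
       [-0.5827,  0.0897, -0.8077]]), 't': array([-0.0823, -0.3322,  1.7767])}
top {'mtx': array([[485.95  ,   0.    , 308.0426],
       [  0.    , 485.95  , 209.8632],
       [  0.    ,   0.    ,   1.    ]]), 'k1': -0.09165959879071163, 'R': array([[ 0.0039, -0.9999, -0.0096],
       [-0.9918, -0.0027, -0.1281],
       [ 0.128 ,  0.01  , -0.
[... 962 characters left out ...]
745, 0.4266, 0.0842], 'p': 0.76}
pitcher_a scene {'at': [0.4947, 0.1993, 0.1115], 'p': 0.66}
pitcher_a scene {'at': [0.4914, -0.1684, 0.1119], 'p': 0.63}
dish top {'at': [0.6446, -0.1331, 0.026], 'p': 0.96}
dish scene {'at': [0.6409, -0.1373, 0.0246], 'p': 0.98}
mat top {'at': [0.6435, 0.2096, 0.0275], 'p': 0.71}
mat scene {'at': [0.6502, 0.2068, 0.0261], 'p': 0.87}
juicer scene {'at': [0.6915, 0.0023, 0.0483], 'p': 0.78}
juicer scene {'at': [0.6499, 0.2073, 0.0247], 'p': 0.44}
spoon top {'at': [0.5564, -0.4009, 0.0192], 'p': 0.7}
spoon scene {'at': [0.5675, -0.3983, 0.021], 'p': 0.72}
cup top {'at': [0.5205, 0.395, 0.0412], 'p': 0.65}
cup scene {'at': [0.514, 0.3943, 0.0539], 'p': 0.77}
0.7
```

View pics/scene0.png

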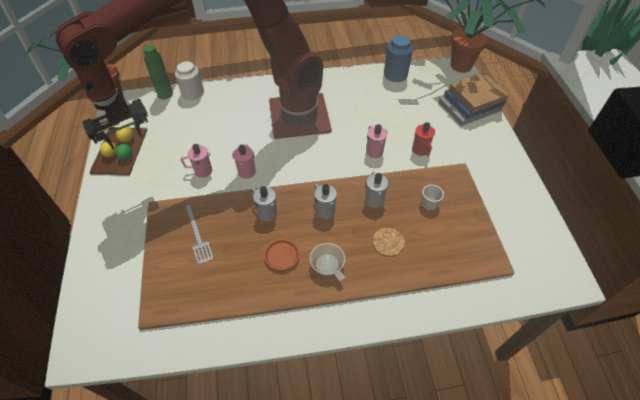

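View pics/top0.png

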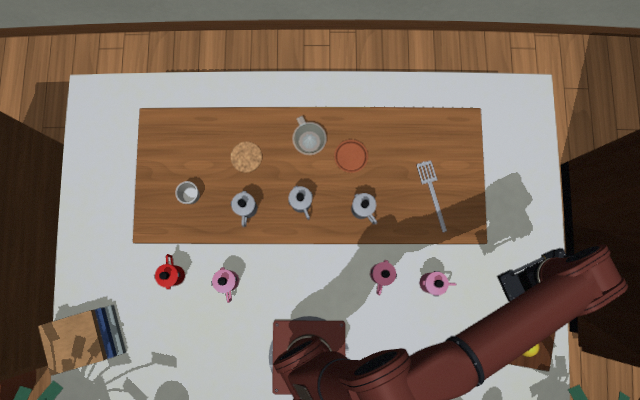

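Run:
```python
import cv2,numpy as np
from scipy.spatial.transform import Rotation as R
t=cv2.imread('pics/top0.png');s=cv2.imread('pics/scene0.png')
cv2.imwrite('pics/ctop.png',cv2.resize(t[105:235,160:410],None,fx=3.2,fy=3.2,interpolation=cv2.INTER_CUBIC))
cv2.imwrite('pics/cscn.png',cv2.resize(s[160:290,220:450],None,fx=3.4,fy=3.4,interpolation=cv2.INTER_CUBIC))
print(R.from_quat([0.3878,0.592,-0.3872,0.591]).as_matrix().round(3))
```

```text
[[-0.001  0.917  0.399]
 [ 0.001  0.399 -0.917]
 [-1.    -0.    -0.002]]
```

View pics/ctop.png

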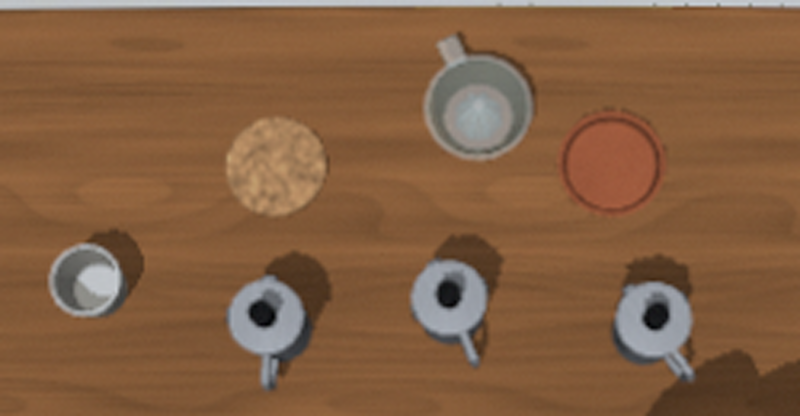

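View pics/cscn.png

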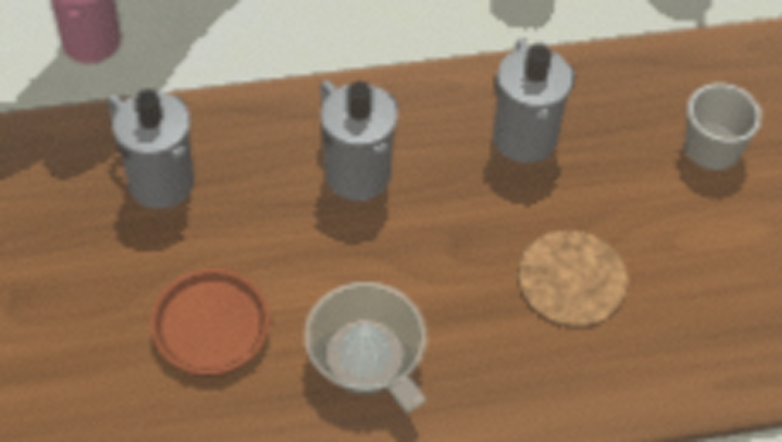

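```bash
cat >> h.py <<'E'
def ray(c,uv,cm=None):
    m=cm or eyes.camera_model(c); K=m['mtx']
    d=np.array([(uv[0]-K[0,2])/K[0,0],(uv[1]-K[1,2])/K[1,1]]); s=d.copy()
    for _ in range(20): s=d/(1+m['k1']*(s@s))
    v=np.array([s[0],s[1],1.]); R=np.array(m['R']);t=np.array(m['t'])
    o=-R.T@t; w=R.T@v; return o,w/np.linalg.norm(w)
def wristcm(st):
    from scipy.spatial.transform import Rotation as Ro
    m=dict(eyes.camera_model('wrist')); T=np.array(m['T_tool_cam'])
    W=np.eye(4);W[:3,:3]=Ro.from_quat(st['orientation']).as_matrix();W[:3,3]=st['eef_pos']
    M=np.linalg.inv(W@T); m['R']=M[:3,:3];m['t']=M[:3,3]; return m
def tri(rays):
    A=np.zeros((3,3));b=np.zeros(3)
    for o,w in rays:
        P=np.eye(3)-np.outer(w,w);A+=P;b+=P@o
    x=np.linalg.solve(A,b)
    return x,[np.linalg.norm((np.eye(3)-np.outer(w,w))@(x-o)) for o,w in rays]
def onz(r,z): o,w=r; return o+w*(z-o[2])/w[2]
def cent(im,box,f):
    x0,y0,x1,y1=box; m=f(im[y0:y1,x0:x1].astype(int)).astype(np.uint8)
    n,l,st,c=cv2.connectedComponentsWithStats(m); i=1+np.argmax(st[1:,4])
    return c[i]+[x0,y0],st[i]
E
python3 - <<'E'
from h import *
np.set_printoptions(precision=4,suppress=True)
t=cv2.imread('pics/top0.png');s=cv2.imread('pics/scene0.png')
dk=lambda a:a.sum(2)<115
B={'L':((233,192,252,212),(368,170,384,186)),'M':((290,187,310,207),(317,181,333,197)),'R':((354,194,376,214),(255,183,272,200))}
for k,(bt,bs) in B.items():
    a,sa=cent(t,bt,dk);b,sb=cent(s,bs,dk)
    x,e=tri([ray('top',a),ray('scene',b)]); print(k,a,sa[2:],b,sb[2:],x,e, onz(ray('top',a),.15))
for l in ['dish','mat']:
    rs=[]
    for c in ['top','scene']:
        m=eyes.get_image(c)
        for d in eyes.regions_of(l,c)[:1]:
            p=np.argwhere(d['pixels']); lo=p.min(0);hi=p.max(0); uv=((lo+hi)/2)[::-1]; print(l,c,d['p'],lo,hi,p.mean(0),len(p)); rs.append(ray(c,uv)); print(onz(rs[-1],.036 if l=='dish' else .024))
    if len(rs)==2: print(tri(rs))
print(bot.sense()['time'])
E
```

```text
Traceback (most recent call last):
  File "h.py", line 24, in cent
    n,l,st,c=cv2.connectedComponentsWithStats(m); i=1+np.argmax(st[1:,4])
                                                      ~~~~~~~~~^^^^^^^^^^
ValueError: attempt to get argmax of an empty sequence
```

Run:
```python
from h import *
np.set_printoptions(precision=4,suppress=True)
t=cv2.imread('pics/top0.png');s=cv2.imread('pics/scene0.png')
print(t[203,236:250].sum(1),s[178,370:386].sum(1))
dk=lambda a:a.sum(2)<190
B={'L':((235,195,250,211),(370,170,386,186)),'M':((292,189,308,205),(318,181,334,197)),'R':((357,196,373,211),(256,183,272,200))}
for k,(bt,bs) in B.items():
    a,sa=cent(t,bt,dk);b,sb=cent(s,bs,dk)
    x,e=tri([ray('top',a),ray('scene',b)]); print(k,a,sa[2:],b,sb[2:],x,e, onz(ray('top',a),.15))
for l in ['dish','mat']:
    rs=[]
    for c in ['top','scene']:
        m=eyes.get_image(c)
        for d in eyes.regions_of(l,c)[:1]:
            p=np.argwhere(d['pixels']); lo=p.min(0);hi=p.max(0); uv=((lo+hi)/2)[::-1]; print(l,c,d['p'],lo,hi,p.mean(0),len(p)); rs.append(ray(c,uv)); print(onz(rs[-1],.036 if l=='dish' else .024))
    if len(rs)==2: print(tri(rs))
print(bot.sense()['time'])
```

```text
[466 369  67  68  80  76  81  77  58  36 299 480 479 477] [499 505 505 480 332 210 183 183 187 190 185 256 456 491 494 485]
L [241.6346 202.6346] [ 8  8 52] [377.4762 179.8571] [ 5  6 21] [0.4771 0.2029 0.1326] [np.float64(6.011563010983038e-05), np.float64(6.011563010978247e-05)] [0.4746 0.2004 0.15  ]
M [299.7917 196.5   ] [ 7  8 48] [325.2  191.24] [ 5  6 25] [0.4964 0.0275 0.1318] [np.float64(0.0004072041393205028), np.float64(0.00040720413932050835)] [0.4935 0.0266 0.15  ]
R [364.5686 203.3333] [ 8  8 51] [263.2308 192.3077] [ 6  9 39] [ 0.4753 -0.1674  0.1375] [np.float64(0.0004184910926003723), np.float64(0.00041849109260030893)] [ 0.4734 -0.1665  0.15  ]
dish top 0.74 [140 335] [171 367] [155.5023 350.6424] 864
[ 0.6472 -0.1364  0.036 ]
mat top 0.95 [142 231] [171 261] [156.5618 246.0645] 744
[0.6464 0.2082 0.024 ]
mat scene 0.58 [228 372] [254 404] [241.306  388.2031] 719
[0.6455 0.2105 0.024 ]
(array([0.6462, 0.209 , 0.0255]), [np.float64(0.0010400966163006799), np.float64(0.001040096616300623)])
1.1
```

Call:
arm_command(
  steps=[
    [0,0.77,-0.64,0,-1],
    [0,0.77,-0.64,0,-1],
    [0,0.77,-0.64,0,-1],
    [0,0.77,-0.64,0,-1],
    [0,0.77,-0.64,0,-1],
  ],
)

```text
time: 1.52
eef_pos: [0.3275, -0.4604, 0.2476]
orientation: [0.388, 0.591, -0.388, 0.591]
contact_force: [1.5, 0.3, -0.2]
finger_gap: 0.0874
```

Call:
arm_command(
  steps=[
    [0,0.77,-0.64,0,-1],
    [0,0.77,-0.64,0,-1],
    [0,0.77,-0.64,0,-1],
    [0,0.77,-0.64,0,-1],
    [0,0.77,-0.64,0,-1],
  ],
)

```text
time: 1.93
eef_pos: [0.3951, -0.3263, 0.2478]
orientation: [0.387, 0.591, -0.388, 0.592]
contact_force: [1.0, 0.2, 0.4]
finger_gap: 0.0867
```

Call:
arm_command(
  steps=[
    [0,0.77,-0.64,0,-1],
    [0,0.77,-0.64,0,-1],
    [0,0.77,-0.64,0,-1],
    [0,0.77,-0.64,0,-1],
    [0,0.6,-0.5,0,-1],
  ],
)

```text
time: 2.35
eef_pos: [0.4602, -0.1969, 0.2478]
orientation: [0.387, 0.592, -0.387, 0.592]
contact_force: [0.2, 0.2, 0.3]
finger_gap: 0.0869
```

Call:
arm_command(
  steps=[
    [0,0.5,-0.6,0,-1],
    [0,0,0,0,-1],
    [0,0,0,0,-1],
  ],
)

```text
time: 2.6
eef_pos: [0.4662, -0.1757, 0.2478]
orientation: [0.387, 0.592, -0.387, 0.592]
contact_force: [-0.4, -0.6, -0.1]
finger_gap: 0.0869
```

Run:
```python
from h import *
np.set_printoptions(precision=4,suppress=True)
st=bot.sense();im=eyes.get_image('wrist');save('w1',im)
print(st['eef_pos'],st['contact_force'],st['joints'])
cm=wristcm(st);print(cm)
for p in [(.474,-.167,.15),(.6465,-.136,.036)]:
    c=cm['R']@np.array(p)+cm['t'];print(cm['mtx'][:2,:2]@(c[:2]/c[2])+cm['mtx'][:2,2])
```

```text
[ 0.4662 -0.1757  0.2478] [-0.3787 -0.5903 -0.107 ] [ 0.5831  0.0418 -0.3192  1.8107  0.0137  1.2909 -0.8969]
{'mtx': array([[358.1008,   0.    , 318.821 ],
       [  0.    , 358.1008, 192.8827],
       [  0.    ,   0.    ,   1.    ]]), 'k1': 0.0032827643933839327, 'T_tool_cam': array([[ 0.0005, -0.266 ,  0.964 , -0.1371],
       [ 0.0003, -0.964 , -0.266 ,  0.0724],
       [ 1.    ,  0.0004, -0.0004, -0.0003],
       [ 0.    ,  0.    ,  0.    ,  1.    ]]), 'R': array([[ 0.4021, -0.9156, -0.0002],
       [-0.8826, -0.3877,  0.2658],
       [-0.2434, -0.1067, -0.964 ]]), 't': array([-0.348 ,  0.3109,  0.485 ])}
[312.2035 188.5948]
[361.3494 -37.1242]
```

View pics/w1.png

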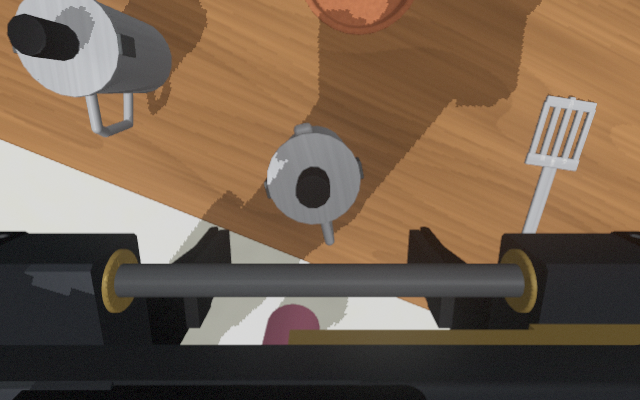

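Call:
arm_command(
  steps=[
    [0.8,0.35,-0.16,0,-1],
    [0.8,0,0,0,-1],
    [0.8,0,0,0,-1],
    [0.5,0,0,0,-1],
    [0.2,0,0,0,-1],
  ],
)

```text
time: 3.07
eef_pos: [0.4717, -0.1693, 0.1521]
orientation: [0.388, 0.592, -0.389, 0.59]
contact_force: [0.0, 1.0, -0.5]
finger_gap: 0.087
```

Call:
arm_command(
  steps=[
    [0,0,0,0,-1],
    [0,0,0,0,-1],
  ],
)

```text
time: 3.23
eef_pos: [0.4736, -0.1691, 0.1552]
orientation: [0.388, 0.591, -0.388, 0.591]
contact_force: [-0.5, 0.7, 0.4]
finger_gap: 0.0871
```

Run:
```python
from h import *
st=bot.sense();im=eyes.get_image('wrist');save('w2',im)
print(st['eef_pos'],st['contact_force'])
```

```text
[ 0.47359975 -0.16909971  0.15518156] [-0.53093432  0.72450435  0.38200216]
```

View pics/w2.png

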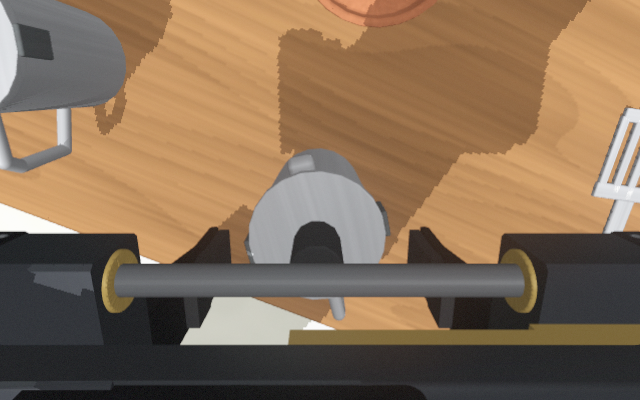

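Call:
arm_command(
  steps=[
    [0.06,0,0,0,1],
    [0,0,0,0,1],
    [0,0,0,0,1],
    [0,0,0,0,1],
    [0,0,0,0,1],
  ],
  force=35,
)

```text
time: 3.7
eef_pos: [0.4736, -0.1683, 0.153]
orientation: [0.388, 0.591, -0.387, 0.592]
contact_force: [0.4, -1.0, 0.2]
finger_gap: 0.0614
```

Call:
arm_command(
  steps=[
    [0,0,0,0,1],
    [0,0,0,0,1],
    [0,0,0,0,1],
  ],
)

```text
time: 3.95
eef_pos: [0.4735, -0.1683, 0.1527]
orientation: [0.388, 0.591, -0.388, 0.591]
contact_force: [-0.4, -0.5, 0.5]
finger_gap: 0.0416
```

Call:
arm_command(
  steps=[
    [0,0,0,0,1],
    [0,0,0,0,1],
    [0,0,0,0,1],
    [0,0,0,0,1],
    [0,0,0,0,1],
  ],
)

```text
time: 4.37
eef_pos: [0.4734, -0.1681, 0.1527]
orientation: [0.388, 0.592, -0.387, 0.591]
contact_force: [-0.6, 1.5, 0.8]
finger_gap: 0.0232
```

Call:
arm_command(
  steps=[
    [0,0,0,0,1],
    [-0.3,0,0,0,1],
    [-0.5,0,0,0,1],
    [-0.5,0,0,0,1],
    [-0.2,0,0,0,1],
  ],
)

```text
time: 4.78
eef_pos: [0.4738, -0.1685, 0.1994]
orientation: [0.388, 0.591, -0.388, 0.592]
contact_force: [0.5, -0.4, -7.4]
finger_gap: 0.0236
```

Call:
arm_command(
  steps=[
    [0,0,0,0,1],
    [0,0,0,0,1],
    [0,0,0,0,1],
  ],
)

```text
time: 5.03
eef_pos: [0.4728, -0.1682, 0.1967]
orientation: [0.387, 0.592, -0.388, 0.591]
contact_force: [-0.4, -0.3, -6.0]
finger_gap: 0.023
```

Call:
arm_command(
  steps=[
    [0,0,0,0,1],
  ],
)

```text
time: 5.12
eef_pos: [0.4729, -0.1681, 0.1967]
orientation: [0.387, 0.592, -0.388, 0.591]
contact_force: [-0.6, 0.2, -7.0]
finger_gap: 0.023
```

Call:
arm_command(
  steps=[
    [0,0,0,0,1],
  ],
)

```text
time: 5.2
eef_pos: [0.4731, -0.1682, 0.1969]
orientation: [0.387, 0.592, -0.388, 0.591]
contact_force: [0.0, 0.1, -7.3]
finger_gap: 0.0234
```

```bash
python3 - <<'E'
from h import *
np.set_printoptions(precision=4,suppress=True)
s0=cv2.imread('pics/scene0.png');t0=cv2.imread('pics/top0.png')
im=eyes.get_image('scene');save('s1',im);w=eyes.get_image('wrist');save('w3',w)
rs=[]
for c,b,z in [('top',(325,130,380,180),.036),('scene',(258,235,308,275),.036)]:
    i=(t0 if c=='top' else s0)
    f=lambda a:(a[...,2]>110)&(a[...,2]-a[...,1]>60)&(a[...,2]-a[...,0]>75)
    x0,y0,x1,y1=b;m=f(i[y0:y1,x0:x1].astype(int)).astype(np.uint8)
    cs,_=cv2.findContours(m,0,1);cc=max(cs,key=cv2.contourArea);h=cv2.convexHull(cc)
    e=cv2.fitEllipse(h);uv=np.array(e[0])+[x0,y0];r=ray(c,uv);rs.append(r);print(c,uv,e[1],onz(r,z))
print(tri(rs))
E
cd pics; python3 -c "
import cv2;s=cv2.imread('s1.png');w=cv2.imread('w3.png')
cv2.imwrite('v.png',cv2.hconcat([cv2.resize(s[150:290,220:400],(514,400)),cv2.resize(w[:, 200:440],(240,400))]))"
```

```text
top [350.499  156.2359] (26.228309631347656, 27.160160064697266) [ 0.6447 -0.1347  0.036 ]
scene [281.5847 255.2888] (24.422632217407227, 27.420480728149414) [ 0.6518 -0.1338  0.036 ]
(array([ 0.6469, -0.1347,  0.0273]), [np.float64(0.0007357008544234039), np.float64(0.0007357008544233834)])
```

View pics/v.png

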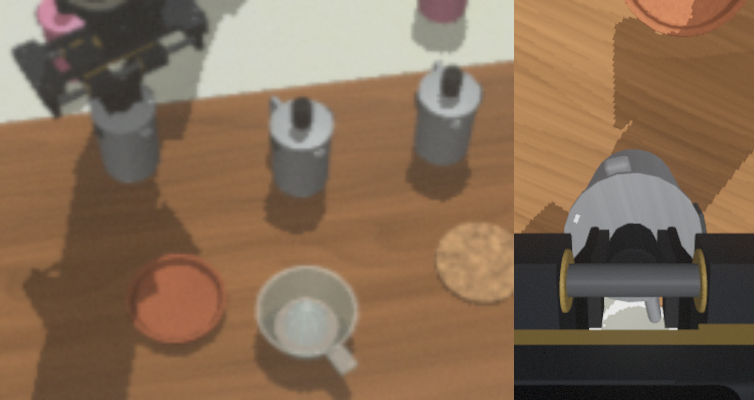

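Call:
arm_command(
  steps=[
    [-0.3,0.3,0.07,0,1],
    [0,0.6,0.14,0,1],
    [0,0.8,0.18,0,1],
    [0,0.8,0.18,0,1],
    [0,0.8,0.18,0,1],
  ],
)

```text
time: 5.72
eef_pos: [0.5742, -0.1493, 0.2066]
orientation: [0.388, 0.591, -0.388, 0.591]
contact_force: [-1.0, 0.3, -7.4]
finger_gap: 0.0228
```

Call:
arm_command(
  steps=[
    [0,0.5,0.1,0,1],
    [0,0.2,0.05,0,1],
    [0,0,0,0,1],
    [0,0,0,0,1],
  ],
)

```text
time: 6.05
eef_pos: [0.5936, -0.1453, 0.2062]
orientation: [0.387, 0.592, -0.388, 0.591]
contact_force: [0.2, -0.3, -6.8]
finger_gap: 0.0233
```

Run:
```python
from h import *
np.set_printoptions(precision=4,suppress=True)
st=bot.sense();w=eyes.get_image('wrist');save('w4',w)
cm=wristcm(st);print(st['eef_pos'],st['contact_force'])
i=w[:,:,::-1].astype(int)
m=((i[...,2]-i[...,1]>45)&(i[...,2]-i[...,0]>55)&(i[...,0]>i[...,2]*0.25)).astype(np.uint8);cv2.imwrite('pics/m4.png',m*255)
print(i[20:200:20,320])
```

```text
[ 0.5936 -0.1453  0.2062] [ 0.245  -0.2721 -6.8225]
[[ 76 116 158]
 [ 79 118 161]
 [ 58  79 126]
 [ 79 112 177]
 [ 82 116 180]
 [ 82 114 179]
 [ 83 115 180]
 [122 120 123]
 [185 182 182]]
```

View pics/w4.png

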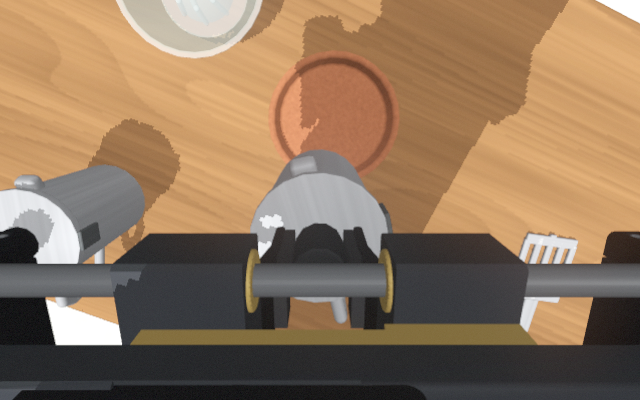

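```bash
cat >> h.py <<'E'
def proj(cm,p):
    c=cm['R']@np.array(p)+cm['t'];s=c[:2]/c[2];s=s*(1+cm['k1']*(s@s));return cm['mtx'][:2,:2]@s+cm['mtx'][:2,2]
def circ(cm,x,y,z,r,n=24): return np.array([proj(cm,(x+r*np.cos(a),y+r*np.sin(a),z)) for a in np.linspace(0,6.283,n,endpoint=False)])
E
python3 - <<'E'
from h import *
st=bot.sense();cm=wristcm(st);im=cv2.imread('pics/w4.png')
for z,r,c in [(.036,.056,(0,255,0)),(.025,.044,(255,0,0))]:
    for p in circ(cm,.647,-.135,z,r,60): cv2.circle(im,tuple(int(round(v)) for v in p),1,c,-1)
cv2.imwrite('pics/v2.png',cv2.resize(im[30:230,220:440],None,fx=3,fy=3))
print(proj(cm,(.647,-.135,.036)))
E
```

```text
[333.29981409 117.06664367]
```

View pics/v2.png

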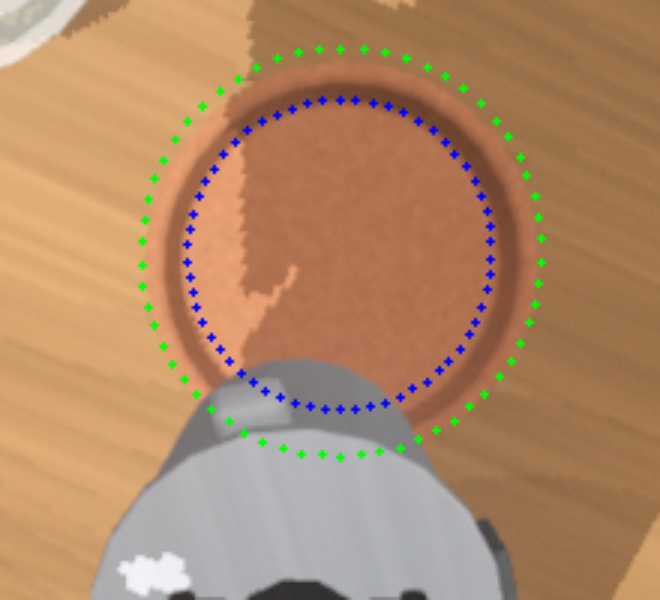

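Call:
arm_command(
  steps=[
    [0,0.4,0.1,0,1],
    [0,0.6,0.15,0,1],
    [0,0.5,0.1,0,1],
    [0,0.2,0.05,0,1],
    [0,0,0,0,1],
  ],
)

```text
time: 6.52
eef_pos: [0.646, -0.1356, 0.2066]
orientation: [0.388, 0.592, -0.387, 0.591]
contact_force: [-0.1, 0.1, -6.9]
finger_gap: 0.023
```

Call:
arm_command(
  steps=[
    [0.3,0,0,0,1],
    [0.4,0,0,0,1],
    [0.2,0,0,0,1],
    [0.2,0,0,0,1],
    [0,0,0,0,1],
  ],
)

```text
time: 6.93
eef_pos: [0.6444, -0.1359, 0.1716]
orientation: [0.387, 0.592, -0.388, 0.59]
contact_force: [-0.8, 0.8, -6.4]
finger_gap: 0.023
```

Run:
```python
from h import *
st=bot.sense();print(st['eef_pos'],st['contact_force'])
cm=wristcm(st);im=np.ascontiguousarray(eyes.get_image('wrist')[:,:,::-1])
for x,y,z,r,c in [(.646,-.1355,.036,.056,(0,255,0)),(.646,-.1355,.025,.044,(255,0,0)),(*st['eef_pos'][:2],st['eef_pos'][2]-.03,.036,(0,0,255))]:
    for p in circ(cm,x,y,z,r,60): cv2.circle(im,tuple(int(round(v)) for v in p),1,c,-1)
cv2.imwrite('pics/v3.png',cv2.resize(im[100:300,200:440],None,fx=3,fy=3))
```

```text
[ 0.64444191 -0.13594936  0.17159118] [-0.82966289  0.77692407 -6.43821506]
```

View pics/v3.png

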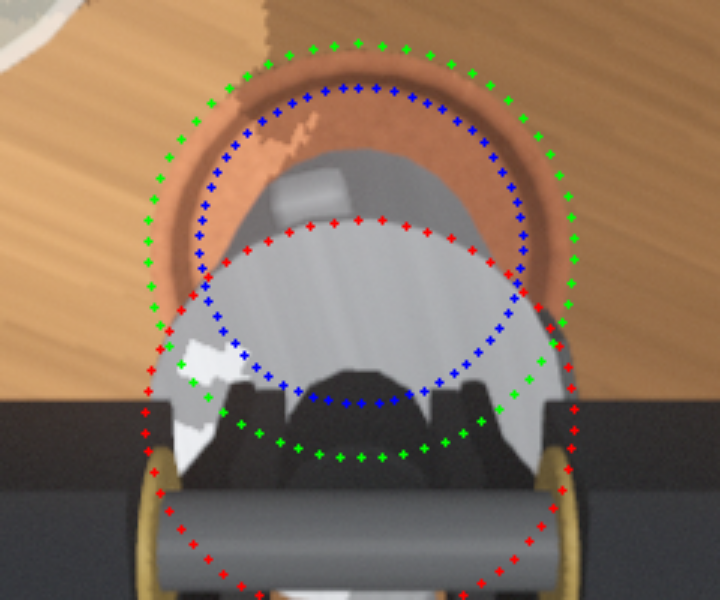

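Call:
arm_command(
  steps=[
    [0.12,0,0,0,1],
    [0.1,0,0,0,1],
    [0.07,0,0,0,1],
    [0.05,0,0,0,1],
    [0,0,0,0,1],
  ],
)

```text
time: 7.4
eef_pos: [0.6457, -0.1358, 0.1632]
orientation: [0.387, 0.592, -0.388, 0.591]
contact_force: [-0.3, 0.3, -6.9]
finger_gap: 0.0229
```

Call:
arm_command(
  steps=[
    [0.05,0,0,0,1],
    [0.05,0,0,0,1],
    [0,0,0,0,1],
  ],
)

```text
time: 7.65
eef_pos: [0.6458, -0.1358, 0.1603]
orientation: [0.387, 0.592, -0.388, 0.591]
contact_force: [0.6, 0.1, -7.2]
finger_gap: 0.0229
```

Call:
arm_command(
  steps=[
    [0.04,0,0,0,1],
    [0,0,0,0,1],
  ],
)

```text
time: 7.82
eef_pos: [0.6461, -0.1357, 0.1599]
orientation: [0.388, 0.591, -0.387, 0.592]
contact_force: [-0.8, 0.6, -3.3]
finger_gap: 0.0225
```

Touching (load fell to 3.3 N). A touch more, then release.

Call:
arm_command(
  steps=[
    [0.03,0,0,0,1],
    [0,0,0,0,1],
  ],
)

```text
time: 7.98
eef_pos: [0.6464, -0.1357, 0.1599]
orientation: [0.388, 0.591, -0.387, 0.592]
contact_force: [-4.1, 0.9, 5.1]
finger_gap: 0.0233
```

Call:
arm_command(
  steps=[
    [0,0,0,0,0.5],
    [0,0,0,0,0.3],
    [0,0,0,0,0.1],
    [0,0,0,0,-0.2],
    [0,0,0,0,-0.2],
  ],
)

```text
time: 8.4
eef_pos: [0.6461, -0.1359, 0.1585]
orientation: [0.388, 0.591, -0.387, 0.592]
contact_force: [0.8, 0.8, 0.1]
finger_gap: 0.0424
```

Call:
arm_command(
  steps=[
    [0,0,0,0,-1],
    [-0.3,0,0,0,-1],
    [-0.8,0,0,0,-1],
    [-1,0,0,0,-1],
    [-0.9,0,0,0,-1],
  ],
)

```text
time: 8.82
eef_pos: [0.6457, -0.1357, 0.2503]
orientation: [0.388, 0.592, -0.387, 0.591]
contact_force: [2.0, -0.4, 0.6]
finger_gap: 0.0754
```

Run:
```python
from h import *
np.set_printoptions(precision=4,suppress=True)
st=bot.sense();print(st['eef_pos'],st['contact_force'])
cm=wristcm(st);w=eyes.get_image('wrist');im=np.ascontiguousarray(w[:,:,::-1]);save('w5',w);save('t5',eyes.get_image('top'))
for x,y,z,r,c in [(.646,-.1355,.036,.056,(0,255,0)),(.646,-.1357,.13,.036,(0,0,255))]:
    for p in circ(cm,x,y,z,r,60): cv2.circle(im,tuple(int(round(v)) for v in p),1,c,-1)
cv2.imwrite('pics/v4.png',cv2.resize(im[50:300,200:440],None,fx=2.4,fy=2.4))
d=np.array([.4959,.0271])-st['eef_pos'][:2];print(d,d@[.917,.399]/.03,d@[.399,-.917]/.03)
```

```text
[ 0.6457 -0.1357  0.2503] [ 2.0424 -0.3821  0.6489]
[-0.1498  0.1628] -2.414906874341373 -6.969165953891913
```

View pics/v4.png

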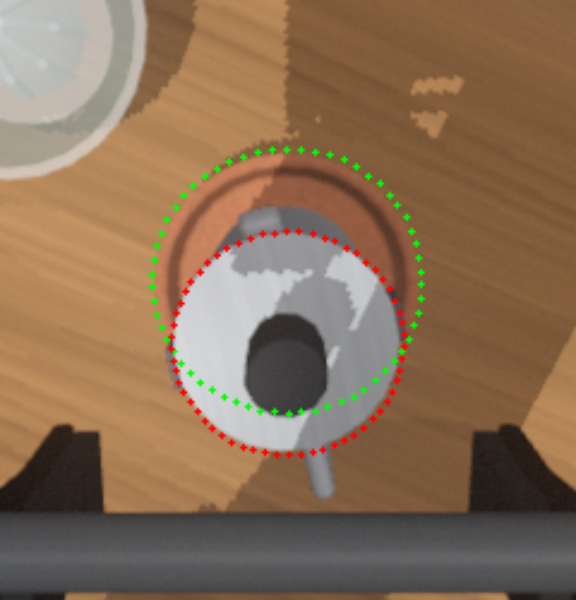

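Call:
arm_command(
  steps=[
    [0,-0.2,-0.5,0,-1],
    [0,-0.34,-0.97,0,-1],
    [0,-0.34,-0.97,0,-1],
    [0,-0.34,-0.97,0,-1],
    [0,-0.34,-0.97,0,-1],
  ],
)

```text
time: 9.33
eef_pos: [0.5494, -0.0331, 0.2485]
orientation: [0.388, 0.591, -0.388, 0.591]
contact_force: [0.5, 0.1, 0.3]
finger_gap: 0.0871
```

Call:
arm_command(
  steps=[
    [0,-0.34,-0.97,0,-1],
    [0,-0.34,-0.97,0,-1],
    [0,-0.2,-0.67,0,-1],
    [0,0,0,0,-1],
    [0,0,0,0,-1],
  ],
)

```text
time: 9.75
eef_pos: [0.4947, 0.028, 0.2491]
orientation: [0.387, 0.591, -0.387, 0.592]
contact_force: [0.5, -0.0, -0.0]
finger_gap: 0.0871
```

Run:
```python
from h import *
np.set_printoptions(precision=4,suppress=True)
st=bot.sense();print(st['eef_pos'],st['contact_force'])
cm=wristcm(st);w=eyes.get_image('wrist');im=np.ascontiguousarray(w[:,:,::-1]);save('w6',w)
for x,y,z,r,c in [(.495,.027,.123,.036,(0,0,255)),(.495,.027,.154,.012,(0,255,0))]:
    for p in circ(cm,x,y,z,r,60): cv2.circle(im,tuple(int(round(v)) for v in p),1,c,-1)
cv2.imwrite('pics/v5.png',cv2.resize(im[50:300,200:440],None,fx=2.4,fy=2.4))
d=np.array([.495,.027])-st['eef_pos'][:2];print(d,d@[.917,.399]/.03,d@[.399,-.917]/.03)
```

```text
[0.4947 0.028  0.2491] [ 0.5127 -0.0381 -0.0414]
[ 0.0003 -0.001 ] -0.003982108495222022 0.03393709809779564
```

View pics/v5.png

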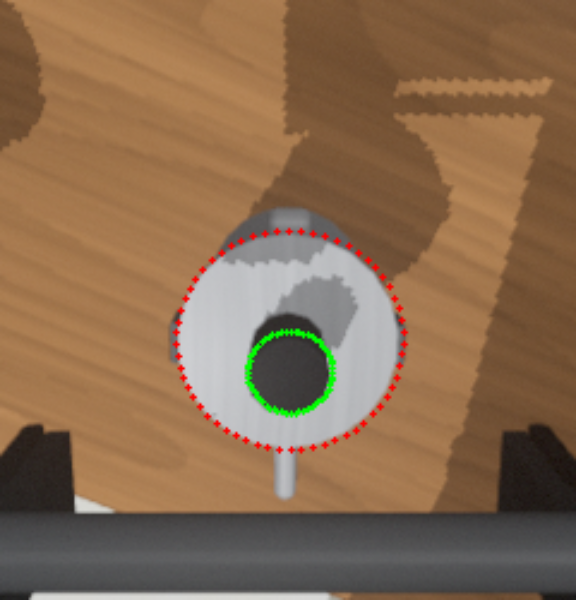

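Call:
arm_command(
  steps=[
    [0.8,0,0,0,-1],
    [0.8,0,0,0,-1],
    [0.8,0,0,0,-1],
    [0.6,0,0,0,-1],
    [0.2,0,0,0,-1],
  ],
)

```text
time: 10.22
eef_pos: [0.494, 0.0259, 0.1495]
orientation: [0.387, 0.592, -0.389, 0.59]
contact_force: [0.1, 0.3, -0.3]
finger_gap: 0.0872
```

Call:
arm_command(
  steps=[
    [0,0,0,0,0],
    [0,0,0,0,1],
    [0,0,0,0,1],
    [0,0,0,0,1],
    [0,0,0,0,1],
  ],
)

```text
time: 10.63
eef_pos: [0.4956, 0.0272, 0.1535]
orientation: [0.388, 0.591, -0.387, 0.592]
contact_force: [0.1, -0.4, -0.4]
finger_gap: 0.0614
```

Call:
arm_command(
  steps=[
    [0,0,0,0,1],
    [0,0,0,0,1],
    [0,0,0,0,1],
    [0,0,0,0,1],
    [0,0,0,0,1],
  ],
)

```text
time: 11.05
eef_pos: [0.495, 0.0273, 0.1525]
orientation: [0.388, 0.591, -0.388, 0.591]
contact_force: [-0.1, -0.1, 0.4]
finger_gap: 0.0285
```

Call:
arm_command(
  steps=[
    [0,0,0,0,1],
    [0,0,0,0,1],
    [0,0,0,0,1],
    [0,0,0,0,1],
  ],
)

```text
time: 11.38
eef_pos: [0.4949, 0.0274, 0.1525]
orientation: [0.387, 0.592, -0.387, 0.591]
contact_force: [0.1, -0.5, 0.4]
finger_gap: 0.0234
```

Call:
arm_command(
  steps=[
    [-0.2,0,0,0,1],
    [-0.3,0,0,0,1],
    [-0.3,0,0,0,1],
    [-0.1,0,0,0,1],
    [0,0,0,0,1],
  ],
)

```text
time: 11.8
eef_pos: [0.4957, 0.0273, 0.1809]
orientation: [0.388, 0.591, -0.387, 0.592]
contact_force: [0.4, -0.9, -3.7]
finger_gap: 0.0233
```

Call:
arm_command(
  steps=[
    [0,0,0,0,1],
    [0,0,0,0,1],
  ],
)

```text
time: 11.97
eef_pos: [0.4948, 0.0272, 0.1792]
orientation: [0.387, 0.592, -0.388, 0.591]
contact_force: [-0.3, 0.1, -4.1]
finger_gap: 0.0226
```

Call:
arm_command(
  steps=[
    [0,0,0,0,1],
  ],
)

```text
time: 12.05
eef_pos: [0.4947, 0.0272, 0.1791]
orientation: [0.387, 0.592, -0.388, 0.591]
contact_force: [0.6, 1.0, -4.9]
finger_gap: 0.0231
```

Call:
arm_command(
  steps=[
    [0,0,0,0,1],
  ],
)

```text
time: 12.13
eef_pos: [0.4948, 0.0272, 0.1791]
orientation: [0.387, 0.592, -0.388, 0.591]
contact_force: [0.8, -0.5, -4.4]
finger_gap: 0.023
```

Call:
arm_command(
  steps=[
    [0.3,0,0,0,1],
    [0.25,0,0,0,1],
    [0.15,0,0,0,1],
    [0.05,0,0,0,1],
    [0,0,0,0,1],
  ],
)

```text
time: 12.55
eef_pos: [0.4945, 0.0272, 0.1561]
orientation: [0.387, 0.592, -0.388, 0.591]
contact_force: [-0.5, -0.5, -3.8]
finger_gap: 0.0234
```

Call:
arm_command(
  steps=[
    [0.05,0,0,0,1],
    [0.04,0,0,0,1],
    [0,0,0,0,1],
  ],
)

```text
time: 12.8
eef_pos: [0.495, 0.0273, 0.1542]
orientation: [0.388, 0.591, -0.387, 0.591]
contact_force: [0.2, -0.4, -4.4]
finger_gap: 0.0229
```

Call:
arm_command(
  steps=[
    [0.05,0,0,0,1],
    [0,0,0,0,1],
  ],
)

```text
time: 12.97
eef_pos: [0.495, 0.0273, 0.1527]
orientation: [0.388, 0.591, -0.387, 0.591]
contact_force: [-1.1, -0.1, -3.5]
finger_gap: 0.0233
```

Call:
arm_command(
  steps=[
    [0.03,0,0,0,1],
    [0,0,0,0,1],
  ],
)

```text
time: 13.13
eef_pos: [0.4953, 0.0274, 0.1525]
orientation: [0.388, 0.591, -0.387, 0.592]
contact_force: [-2.1, -0.1, 2.9]
finger_gap: 0.0234
```

Call:
arm_command(
  steps=[
    [0,0,0,0,0.5],
    [0,0,0,0,0.3],
    [0,0,0,0,0],
    [0,0,0,0,-0.3],
    [0,0,0,0,-0.5],
  ],
)

```text
time: 13.55
eef_pos: [0.4951, 0.0272, 0.1519]
orientation: [0.388, 0.591, -0.387, 0.592]
contact_force: [-0.4, 0.5, -0.4]
finger_gap: 0.0425
```

Call:
arm_command(
  steps=[
    [0,0,0,0,-1],
    [-0.3,0,0,0,-1],
    [-0.8,0,0,0,-1],
    [-1,0,0,0,-1],
    [-1,0,0,0,-1],
  ],
)

```text
time: 13.97
eef_pos: [0.4945, 0.0273, 0.2463]
orientation: [0.387, 0.592, -0.388, 0.591]
contact_force: [1.1, -0.1, 0.4]
finger_gap: 0.075
```

Run:
```python
from h import *
np.set_printoptions(precision=4,suppress=True)
st=bot.sense();print(st['eef_pos'],st['contact_force'])
cm=wristcm(st);w=eyes.get_image('wrist');im=np.ascontiguousarray(w[:,:,::-1]);save('w7',w)
for x,y,z,r,c in [(.495,.027,.123,.036,(0,0,255)),(.495,.027,.154,.012,(0,255,0))]:
    for p in circ(cm,x,y,z,r,60): cv2.circle(im,tuple(int(round(v)) for v in p),1,c,-1)
cv2.imwrite('pics/v6.png',cv2.resize(im[50:300,200:440],None,fx=2.4,fy=2.4))
d=np.array([.476,.2015])-st['eef_pos'][:2];print(d,d@[.917,.399]/.03,d@[.399,-.917]/.03)
```

```text
[0.4945 0.0273 0.2463] [ 1.1492 -0.1362  0.3703]
[-0.0185  0.1742] 1.7504138630213517 -5.569461122728775
```

View pics/v6.png

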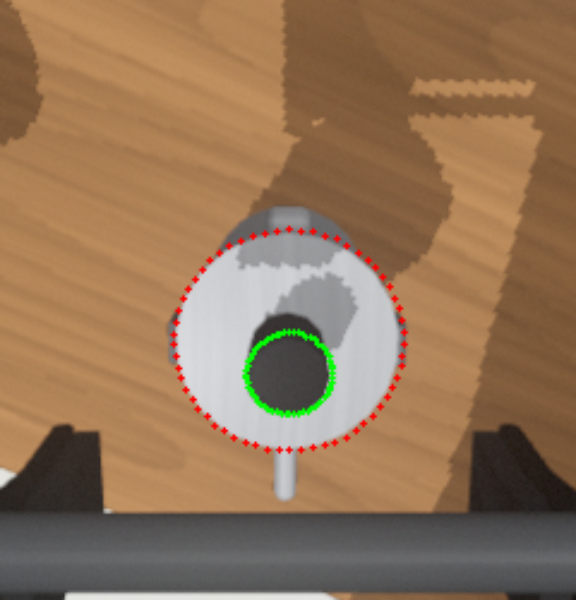

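Call:
arm_command(
  steps=[
    [0,0.2,-0.6,0,-1],
    [0,0.3,-0.95,0,-1],
    [0,0.3,-0.95,0,-1],
    [0,0.3,-0.95,0,-1],
    [0,0.3,-0.95,0,-1],
  ],
)

```text
time: 14.43
eef_pos: [0.4806, 0.1664, 0.2456]
orientation: [0.388, 0.591, -0.387, 0.592]
contact_force: [-0.3, 0.5, 0.4]
finger_gap: 0.087
```

Call:
arm_command(
  steps=[
    [0,0.25,-0.8,0,-1],
    [0,0.1,-0.37,0,-1],
    [0,0,0,0,-1],
    [0,0,0,0,-1],
    [0,0,0,0,-1],
  ],
)

```text
time: 14.85
eef_pos: [0.4767, 0.2003, 0.245]
orientation: [0.388, 0.591, -0.388, 0.591]
contact_force: [0.9, -0.9, -0.7]
finger_gap: 0.0873
```

Run:
```python
from h import *
np.set_printoptions(precision=4,suppress=True)
st=bot.sense();print(st['eef_pos'],st['contact_force'],st['joints'])
cm=wristcm(st);w=eyes.get_image('wrist');im=np.ascontiguousarray(w[:,:,::-1]);save('w8',w)
X=(.476,.2015)
for x,y,z,r,c in [(*X,.123,.036,(0,0,255)),(*X,.154,.012,(0,255,0))]:
    for p in circ(cm,x,y,z,r,60): cv2.circle(im,tuple(int(round(v)) for v in p),1,c,-1)
cv2.imwrite('pics/v7.png',cv2.resize(im[50:300,200:440],None,fx=2.4,fy=2.4))
d=np.array(X)-st['eef_pos'][:2];print(d,d@[.917,.399]/.03,d@[.399,-.917]/.03)
```

```text
[0.4767 0.2003 0.245 ] [ 0.8928 -0.9123 -0.6516] [ 0.1141  0.1099 -0.6361  1.7607  0.0683  1.2932 -1.6991]
[-0.0007  0.0012] -0.006934499460718849 -0.046686217284485916
```

View pics/v7.png

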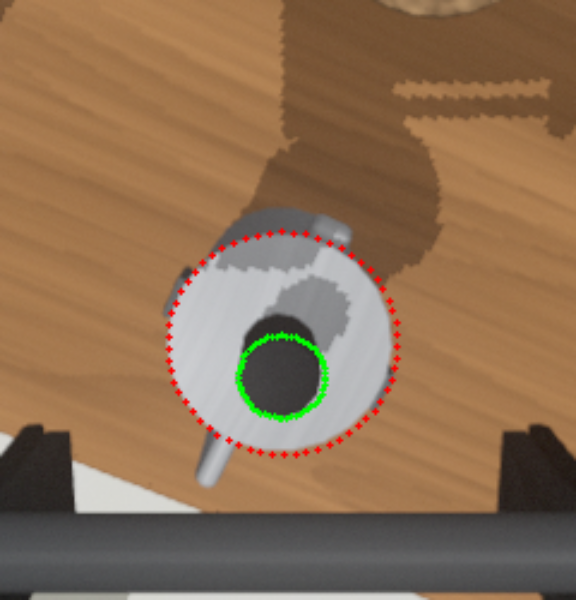

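Call:
arm_command(
  steps=[
    [0.8,0,-0.05,0,-1],
    [0.8,0,0,0,-1],
    [0.8,0,0,0,-1],
    [0.5,0,0,0,-1],
    [0.17,0,0,0,-1],
  ],
)

```text
time: 15.32
eef_pos: [0.475, 0.2008, 0.1504]
orientation: [0.387, 0.592, -0.389, 0.59]
contact_force: [0.2, 0.1, 0.1]
finger_gap: 0.087
```

Call:
arm_command(
  steps=[
    [0,0,0,0,0],
    [0,0,0,0,1],
    [0,0,0,0,1],
    [0,0,0,0,1],
    [0,0,0,0,1],
  ],
)

```text
time: 15.73
eef_pos: [0.4763, 0.2029, 0.1537]
orientation: [0.388, 0.591, -0.387, 0.592]
contact_force: [-0.9, -0.0, -0.2]
finger_gap: 0.0615
```

Call:
arm_command(
  steps=[
    [0,0,0,0,1],
    [0,0,0,0,1],
    [0,0,0,0,1],
    [0,0,0,0,1],
    [0,0,0,0,1],
  ],
)

```text
time: 16.15
eef_pos: [0.4758, 0.2028, 0.1528]
orientation: [0.388, 0.591, -0.388, 0.591]
contact_force: [-0.2, -0.2, 0.1]
finger_gap: 0.0281
```

Call:
arm_command(
  steps=[
    [0,0,0,0,1],
    [0,0,0,0,1],
    [0,0,0,0,1],
    [0,0,0,0,1],
  ],
)

```text
time: 16.48
eef_pos: [0.4759, 0.2027, 0.1527]
orientation: [0.388, 0.591, -0.388, 0.591]
contact_force: [0.4, -1.3, 0.3]
finger_gap: 0.023
```

Lift 45 mm and weigh.

Call:
arm_command(
  steps=[
    [-0.3,0,0,0,1],
    [-0.5,0,0,0,1],
    [-0.5,0,0,0,1],
    [-0.3,0,0,0,1],
    [0,0,0,0,1],
  ],
)

```text
time: 16.9
eef_pos: [0.4766, 0.2035, 0.203]
orientation: [0.388, 0.591, -0.387, 0.592]
contact_force: [0.0, 0.7, -1.9]
finger_gap: 0.023
```

Call:
arm_command(
  steps=[
    [0,0,0,0,1],
    [0,0,0,0,1],
  ],
)

```text
time: 17.07
eef_pos: [0.4754, 0.2026, 0.2]
orientation: [0.387, 0.592, -0.388, 0.591]
contact_force: [0.1, 0.4, -1.9]
finger_gap: 0.0233
```

Call:
arm_command(
  steps=[
    [0,0,0,0,1],
  ],
)

```text
time: 17.15
eef_pos: [0.4753, 0.2025, 0.1998]
orientation: [0.387, 0.592, -0.388, 0.591]
contact_force: [-0.4, 0.5, -2.8]
finger_gap: 0.023
```

Run:
```python
from h import *
np.set_printoptions(precision=4,suppress=True)
s0=cv2.imread('pics/scene0.png');t0=cv2.imread('pics/top0.png')
X=(.646,.209)
for i,c,b in [(t0,'top',(220,130,275,185)),(s0,'scene',(362,218,416,264))]:
    im=cv2.resize(i[b[1]:b[3],b[0]:b[2]],None,fx=7,fy=7,interpolation=cv2.INTER_CUBIC)
    for p in circ(eyes.camera_model(c),*X,.024,.052,60): cv2.circle(im,tuple(int(round(v)) for v in ((p-[b[0],b[1]])+.5)*7),1,(0,255,0),-1)
    cv2.imwrite('pics/mat_%s.png'%c,im)
a=cv2.imread('pics/mat_top.png');b=cv2.imread('pics/mat_scene.png')
h=min(a.shape[0],b.shape[0]);cv2.imwrite('pics/mat.png',cv2.hconcat([a[:h],b[:h]]))
st=bot.sense();d=np.array(X)-st['eef_pos'][:2];print(st['eef_pos'],d@[.917,.399]/.03,d@[.399,-.917]/.03)
```

```text
[0.4753 0.2025 0.1998] 5.30432514656342 2.071713374076146
```

View pics/mat.png

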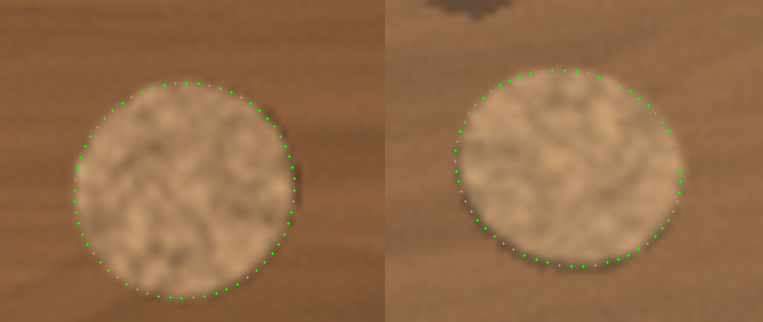

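Call:
arm_command(
  steps=[
    [0,0.4,0.15,0,1],
    [0,0.7,0.27,0,1],
    [0,0.8,0.31,0,1],
    [0,0.8,0.31,0,1],
    [0,0.8,0.31,0,1],
  ],
)

```text
time: 17.57
eef_pos: [0.5891, 0.2073, 0.1997]
orientation: [0.387, 0.592, -0.388, 0.591]
contact_force: [0.1, 1.0, -1.9]
finger_gap: 0.0234
```

Call:
arm_command(
  steps=[
    [0,0.3,0.12,0,1],
    [0,0,0,0,1],
    [0,0,0,0,1],
  ],
)

```text
time: 17.82
eef_pos: [0.5973, 0.208, 0.1996]
orientation: [0.387, 0.592, -0.388, 0.591]
contact_force: [-0.1, 0.6, -3.2]
finger_gap: 0.0232
```

Run:
```python
from h import *
np.set_printoptions(precision=4,suppress=True)
st=bot.sense();print(st['eef_pos'],st['contact_force'])
cm=wristcm(st);w=eyes.get_image('wrist');im=np.ascontiguousarray(w[:,:,::-1]);save('w9',w)
X=(.646,.209)
for x,y,z,r,c in [(*X,.024,.052,(0,255,0)),(*st['eef_pos'][:2],st['eef_pos'][2]-.03,.036,(0,0,255))]:
    for p in circ(cm,x,y,z,r,60): cv2.circle(im,tuple(int(round(v)) for v in p),1,c,-1)
cv2.imwrite('pics/v8.png',cv2.resize(im[50:300,200:440],None,fx=2.4,fy=2.4))
d=np.array(X)-st['eef_pos'][:2];print(d,d@[.917,.399]/.03,d@[.399,-.917]/.03)
```

```text
[0.5973 0.208  0.1996] [-0.0882  0.6134 -3.1917]
[0.0487 0.001 ] 1.5030876478348036 0.6169403544170792
```

View pics/v8.png

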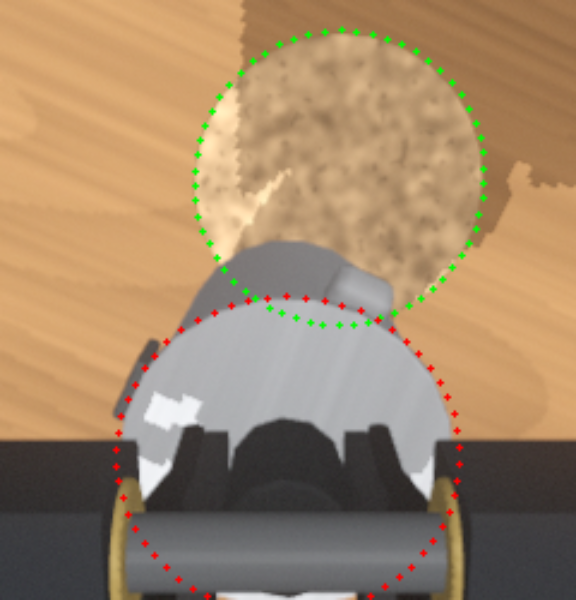

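Call:
arm_command(
  steps=[
    [0,0.4,0.17,0,1],
    [0,0.6,0.25,0,1],
    [0,0.4,0.15,0,1],
    [0.2,0.1,0.05,0,1],
    [0.3,0,0,0,1],
  ],
)

```text
time: 18.28
eef_pos: [0.6466, 0.2091, 0.186]
orientation: [0.388, 0.591, -0.387, 0.592]
contact_force: [0.1, -0.8, -3.1]
finger_gap: 0.023
```

Call:
arm_command(
  steps=[
    [0.25,0,0,0,1],
    [0.2,0,0,0,1],
    [0.12,0,0,0,1],
    [0,0,0,0,1],
    [0,0,0,0,1],
  ],
)

```text
time: 18.7
eef_pos: [0.6462, 0.2088, 0.1686]
orientation: [0.387, 0.592, -0.388, 0.591]
contact_force: [0.0, 0.4, -2.6]
finger_gap: 0.0232
```

Call:
arm_command(
  steps=[
    [0.12,0,0,0,1],
    [0.08,0,0,0,1],
    [0.05,0,0,0,1],
    [0,0,0,0,1],
  ],
)

```text
time: 19.03
eef_pos: [0.6464, 0.2087, 0.1608]
orientation: [0.387, 0.592, -0.388, 0.591]
contact_force: [-0.0, 0.2, -3.3]
finger_gap: 0.0232
```

Call:
arm_command(
  steps=[
    [0.04,0,0,0,1],
    [0,0,0,0,1],
  ],
)

```text
time: 19.2
eef_pos: [0.6466, 0.2088, 0.1598]
orientation: [0.388, 0.591, -0.388, 0.591]
contact_force: [-0.9, -0.2, -2.5]
finger_gap: 0.0232
```

Call:
arm_command(
  steps=[
    [0.03,0,0,0,1],
    [0,0,0,0,1],
  ],
)

```text
time: 19.37
eef_pos: [0.6466, 0.2088, 0.159]
orientation: [0.388, 0.591, -0.388, 0.591]
contact_force: [-0.4, -0.9, -2.7]
finger_gap: 0.0234
```

Call:
arm_command(
  steps=[
    [0.02,0,0,0,1],
    [0,0,0,0,1],
  ],
)

```text
time: 19.53
eef_pos: [0.6469, 0.2088, 0.1589]
orientation: [0.388, 0.591, -0.387, 0.592]
contact_force: [-0.2, -1.1, -1.1]
finger_gap: 0.0233
```

Call:
arm_command(
  steps=[
    [0.02,0,0,0,1],
    [0,0,0,0,1],
  ],
)

```text
time: 19.7
eef_pos: [0.647, 0.2088, 0.1588]
orientation: [0.388, 0.591, -0.387, 0.592]
contact_force: [-1.0, -0.1, 4.6]
finger_gap: 0.0234
```

Call:
arm_command(
  steps=[
    [0,0,0,0,0.5],
    [0,0,0,0,0.3],
    [0,0,0,0,0],
    [0,0,0,0,-0.3],
    [0,0,0,0,-0.5],
  ],
)

```text
time: 20.12
eef_pos: [0.6465, 0.2089, 0.1576]
orientation: [0.387, 0.592, -0.388, 0.591]
contact_force: [-0.2, 0.8, 0.9]
finger_gap: 0.042
```

Call:
arm_command(
  steps=[
    [0,0,0,0,-1],
    [-0.3,0,0,0,-1],
    [-0.8,0,0,0,-1],
    [-1,0,0,0,-1],
    [-1,0,0,0,-1],
  ],
)

```text
time: 20.53
eef_pos: [0.6462, 0.2087, 0.2522]
orientation: [0.387, 0.592, -0.388, 0.591]
contact_force: [1.1, 0.0, -0.1]
finger_gap: 0.0753
```

Call:
arm_command(
  steps=[
    [-0.8,0,0,0,-1],
    [-0.5,0,0,0,-1],
    [0,0,0,0,-1],
    [0,0,0,0,-1],
  ],
)

```text
time: 20.87
eef_pos: [0.6469, 0.2091, 0.2913]
orientation: [0.388, 0.591, -0.387, 0.592]
contact_force: [-0.5, -0.0, -0.5]
finger_gap: 0.0866
```

Run:
```python
from h import *
np.set_printoptions(precision=4,suppress=True)
st=bot.sense();print(st['eef_pos'],st['contact_force'])
cm=wristcm(st);w=eyes.get_image('wrist');im=np.ascontiguousarray(w[:,:,::-1])
X=(.646,.209)
for x,y,z,r,c in [(*X,.024,.052,(0,255,0)),(*X,.129,.036,(0,0,255))]:
    for p in circ(cm,x,y,z,r,60): cv2.circle(im,tuple(int(round(v)) for v in p),1,c,-1)
s=eyes.get_image('scene')[:,:,::-1];t=eyes.get_image('top')[:,:,::-1]
cv2.imwrite('pics/v9.png',cv2.resize(im[80:330,180:460],None,fx=2,fy=2))
cv2.imwrite('pics/v10.png',cv2.vconcat([cv2.resize(s[150:300,160:460],(600,300)),cv2.resize(t[105:245,160:460],(600,280))]))
```

```text
[0.6469 0.2091 0.2913] [-0.5031 -0.0022 -0.4878]
```

View pics/v9.png

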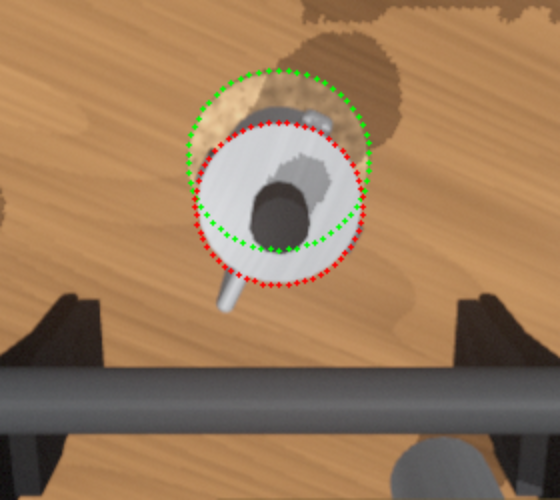

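View pics/v10.png

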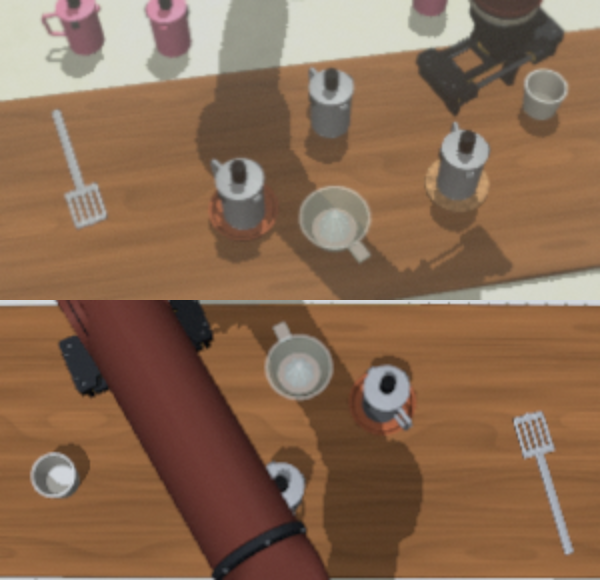

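```bash
python3 -c "
from h import *
print(job.job_done(),bot.sense()['time'])"
```

```text
the job is handed in; nothing more can be done
the job is handed in; nothing more can be done
```

The job is handed in, at about 21 s of the 69 s allowed. I lifted each pitcher by its knob and read its weight from the wrist force, which scattered by about ±0.6 N between readings:

| Pitcher (robot's view) | Wrist force | Mass | Which | Where it stands now |
|---|---|---|---|---|
| right | about 6.9 N | about 0.70 kg | heaviest | middle of the terracotta dish |
| middle | about 4.3 N | about 0.44 kg | middle-weight | put back where it stood |
| left | about 2.6 N | about 0.26 kg | lightest | middle of the cork mat |

- **Placing:** In the wrist pictures taken after each release, all three stood upright. The two placed pitchers were centred to within about 2 mm by the overlays. The middle one looked the same as before I lifted it.
- **Bystanders:** In the final scene and top pictures the dish, juicer, spoon and cup look undisturbed.
- **Set-downs:** These were gentle, with at most about 5 N upward on the wrist. The gripper was open and well clear of everything at hand-in.
- **What did not agree or was not checked:**
  - The dish estimates differed by up to about 6 mm between cameras before the wrist picture settled them.
  - The last overlay still showed the dish rim 1–2 mm off in one direction.
  - In the last top picture the arm hides the pitcher on the mat and part of the middle one. The mat placing therefore rests on the scene and wrist pictures.

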